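# Feed a carton of wheel weights down its guide lane

### The arm

A 6-joint arm with a two-finger parallel gripper is mounted at the origin on the work surface. World frame = base frame: x ahead of the robot, y to its left, z up, the work surface at z = 0. Lengths are in m, angles in rad, forces in N, time in s.
With the tool pointing down it reaches from about 0.3 to 0.85 m from the base axis. Payload 4.2 kg.
Tool frame: the origin (TCP) lies between the finger pads; the fingertips stand 25 mm ahead of it and the grasp point (between the pads) lies 6 mm ahead of it (tips_ahead is the distance from the TCP to the fingertips, in m); z points along the fingers, y is the direction in which the jaws open and shut (so a half turn about z gives the same grasp; the last joint's range is limited). The gripper opens to 91 mm and grips with 3 to 60 N. Pads are 32 mm wide; open, the fingers measure 118 mm over their backs; the gripper's body (76 mm by 178 mm) begins 60 mm behind the grasp point.
Start: joints at [1.126, 0.32, 1.565, -0, 1.257, -0.02], TCP at [0.237, 0.524, 0.239] pointing down, gripper open.
Joint ranges: [-3.11, 3.11], [-0.84, 2.01], [0.21, 2.61], [-1.34, 4.49], [0.05, 2.63], [-2.56, 2.56]. Speed limits (rad/s): [2.57, 2.57, 3.14, 3.14, 3.14, 3.14].

### API

Orientations are given as a 3x3 rotation matrix whose columns are the frame's x, y, z axes.
In Python, from rig import get_obs, snapshot, job_done, spot_in, pinpoint, tips_ahead gives the robot as it stands.
- The arm moves only by the tool move_arm, never from a script. Its argument "rows" is text: rows parted by semicolons, each of 6 numbers parted by spaces: the shift along the world's x, y, z each as a share of 0.02 m, from -1 to 1, then the turn, a rotation vector about the world's x, y, z each as a share of 4 degrees, from -1 to 1. In form: x y z ax ay az; .... A call has 1 to 12 rows; each row shifts and turns the commanded pose from where the row before left it; what a row does not reach is not made up. A row lasts 1/12 s, in which the tool goes at most 41.7 mm and 7.16 degrees, less where a joint would pass 70% of its speed; a pose out of reach is approached as far as the arm can. A call with a number of a shift or a turn outside -1 to 1 is refused whole. A call with a gripper value outside its range is refused whole. "jaw" is the opening, from 0 (shut) to 1 (fully open), set as the call begins (left out, the last holds). The fingers move at their own pace and stop on an object; "newtons" is the grip in N (left out, the last holds). Time passes only in rows, so rows that do not move let the fingers close. It gives the time, the measured TCP pose, the force and the opening at its end, in the units of the state.
- get_obs(): the state, without advancing time (a new reading comes with each control period).
- snapshot(name): name is "side" or "top" or "wrist"; returns a dict with "pixels" (480x640x3 uint8, red, green, blue), "intrinsics" (3x3 intrinsics, pixels), "rvec" (rotation vector, rad) and "tvec" (3), from world to camera coordinates, as OpenCV has them. Camera axes: x right, y down, z forward; pixel columns grow to the right and rows downward; lengths in m; the calibration is good to about 2 mm. A picture is of the moment at which its call begins. There is no depth.
- job_done(): hands the job in, once; it reports no verdict.
Trained networks look in a picture, given as the dict that the camera call returned (one of the last four; its "shot" number tells which), for a name from the list of things; names that differ only in an ending like _2 or _b are one class to them, and where a whole thing is asked for, a point or a joint stands for the part that bears it (a point fixed in the world has none). Each returns a list of dicts, best first, with "confidence" (0 to 1); they miss things now and then, are a little off and sometimes report something else, mostly with a low value. They report only what shows in the picture. A call takes as long as a camera call. They do not tell look-alikes from the thing itself.
- spot_in(picture, query): "centre" ([row, column] in pixels, amid what is visible of it).
- pinpoint(picture, query): "centre" ([row, column] in pixels: a listed point, or the origin of a listed thing).
The state is a dict: "t": time; "q": joint angles; "dq": joint speeds; "tau": joint torques, N m; "ee_pos": TCP position; "eef_rot": TCP orientation; "wrist_force": force on the tool from outside, world axes, zero at the start; "torque": the same for the moment, N m; "gripper_width": opening from 0.0 (shut) to 1.0 (fully open).
Only numpy, scipy, OpenCV 4.12 (cv2) and the standard library are available. Lean on these libraries where they do the work, as an engineer would, in place of code of your own. Each camera call takes 0.05 s, during which the arm holds its last target. There are 200 camera calls.

### The job

Push the large carton down the lane between the two low guide rails until it is fully home against the stop at the lane's end, then leave it there and draw back. Straighten and centre it by nudging before it goes in: neither the carton nor the robot may touch a guide rail. Only push it, with the fingers from outside: do not lift or tip the carton, and leave the other things standing nearby where they are.

Things in the scene. Friction and masses are not known exactly. Their poses are not given: they have to be found in the camera images.
- lane: Fixed grey plate 440x210 mm, 6 thick. Origin: on the bench under the plate, at the centre of the lane's mouth; +x down the lane, +y to the left rail. Plate spans x -240..200, y -105..105 mm; x<0 is an open apron level with the lane floor. Rails x 0..180. Stop: dark steel upright, 140 wide, 40 high above the plate, face at x=180; the carton fully home has its origin at x=125, y=0.
- rail_left: Left guide rail, a plain aluminium bar 180 mm long, 12 mm thick, 18 mm high above the plate, fixed to the lane; its inner face is at lane y = +58 mm (116 mm clear between the rails). Origin at the centre of its underside, x along the lane.
- rail_right: Right guide rail, the same bar mirrored; its inner face is at lane y = -58 mm. Origin at the centre of its underside, x along the lane.
- carton: Large closed cardboard carton, 110 long (its x), 92 wide (y), 60 mm high, 0.4 to 0.75 kg, loose on the apron, its +x roughly down the lane: up to 0.3 rad askew and 35 mm off the centre line. Origin at the centre of its underside, z up. Slides with plain friction. In line, it has 12 mm to spare on each side between the rails.
- socket: Bystander: steel impact socket standing upright, 32 mm diameter, 55 mm high, beside the lane. Origin at the centre of its underside.
- small_box: Bystander: small cardboard box, 60 x 40 x 35 mm high, beside the lane. Origin at the centre of its underside.
- spray_can: Bystander: spray can standing upright, 60 mm diameter, 170 mm high, beyond the stop. Origin at the centre of its underside.
Not all that is in view belongs to the job. Of the things like the carton, leave any that is yellow; of the rest the smaller one is meant.

How it is judged:
On the way, in this order (a step that is already met when the one before it is completed fails the run):
1. the carton's front half is in the lane, between the rails (x of carton in the frame of lane above 0 m and y of carton in the frame of lane between -0.012 and 0.012 m and z of carton in the frame of lane below 0.011 m), for 0.05 s.
2. the carton is fully home against the stop (x of carton in the frame of lane above 0.118 m and y of carton in the frame of lane between -0.012 and 0.012 m and z of carton in the frame of lane below 0.011 m and angle between the x axis of carton and the x axis of lane, either way round below 0.1 rad and angle between carton's own z axis and vertical below 0.06 rad), for 0.2 s.
At the end, for the whole second after the job is handed in: The carton stands flat on the lane floor between the rails, within 7 mm of the stop, within 12 mm of the lane's centre line and 0.1 rad of its direction, at rest (all of step 2 and linear speed of carton below 0.01 m/s); the robot touches nothing.
It fails at once if the carton touches a guide rail (contact force between carton and rail_left above 0.2 N or contact force between carton and rail_right above 0.2 N).
It fails at once if the robot touches a guide rail (contact force between any of the fingers, the arm and rail_left above 0.2 N or contact force between any of the fingers, the arm and rail_right above 0.2 N).
It fails at once if the carton is lifted (by more than 10 mm) or tipped (z of carton in the frame of lane above 0.016 m or angle between carton's own z axis and vertical above 0.2 rad).
It fails at once if a bystander is moved by more than 15 mm (distance of any of socket, small_box, spray_can from where it was at the start of the episode above 0.015 m).
It also fails if it takes over 64 s, if anything falls off the work surface, if the arm or the gripper's body presses on something with over 40 N, if the wrist force passes 120 N, or if a joint passes its speed limit or range.

## Working session

There is one attempt and no reset: what is moved stays moved. The work goes in short steps, Python scripts to look and compute and a tool call to move; the robot and the scene stay as the last step left them, time stands still between calls to the robot, and variables do not carry over. Pictures are saved under pics/ and viewed, about 8 in all and at most 12, crops included, and the job is handed in when it is done.

Besides the shell and the picture viewer there is one more tool, called after "Call:" as name(argument=value, ...), one argument or row to a line, values as JSON. move_arm: Moves the arm, as the interface text tells. Its arguments: {"type":"object","properties":{"rows":{"type":"string"},"jaw":{"type":"number"},"newtons":{"type":"number"}},"required":["rows"]}

```bash
mkdir -p pics; cat > h.py <<'E'
import numpy as np, cv2
from rig import *
def save(p,n): cv2.imwrite(f'pics/{n}.png',p['pixels'][:,:,::-1])
def ray(p,rc,z):
    K=np.array(p['intrinsics']);R,_=cv2.Rodrigues(np.array(p['rvec'],float));t=np.array(p['tvec'],float).ravel()
    d=R.T@np.linalg.inv(K)@np.array([rc[1],rc[0],1.]);c=-R.T@t
    return c+d*(z-c[2])/d[2]
def proj(p,P):
    x,_=cv2.projectPoints(np.array(P,float).reshape(-1,3),np.array(p['rvec'],float),np.array(p['tvec'],float),np.array(p['intrinsics'],float),None)
    return x[:,0,::-1]
E
python3 - <<'E'
from h import *
for n in ['top','side']:
    p=snapshot(n);save(p,n+'1')
    for q in ['carton','lane','rail_left','rail_right','socket','small_box','spray_can']:
        for r in pinpoint(p,q)[:3]:
            print(n,q,np.round(r['centre']),round(r['confidence'],2),np.round(ray(p,r['centre'],0.006 if q in('carton','rail_left','rail_right') else 0),3))
o=get_obs();print(o['t'],o['ee_pos'],o['eef_rot'])
E
```

```text
top carton [354. 423.] 0.98 [ 0.333 -0.133  0.006]
top carton [143. 419.] 0.75 [ 0.814 -0.139  0.006]
top carton [246. 414.] 0.7 [ 0.574 -0.121  0.006]
top rail_left [284. 310.] 0.7 [0.492 0.116 0.006]
top rail_right [228. 305.] 0.94 [0.617 0.126 0.006]
top socket [185. 327.] 0.69 [0.719 0.074 0.   ]
top small_box [186. 285.] 0.73 [0.716 0.171 0.   ]
top small_box [287. 309.] 0.73 [0.484 0.119 0.   ]
top spray_can [254. 231.] 0.83 [0.562 0.294 0.   ]
top spray_can [189. 284.] 0.32 [0.71  0.173 0.   ]
side carton [352. 375.] 0.94 [ 0.578 -0.114  0.006]
side carton [334. 499.] 0.69 [ 0.808 -0.143  0.006]
side carton [400. 241.] 0.65 [ 0.334 -0.14   0.006]
side lane [293. 339.] 0.75 [0.558 0.036 0.   ]
side rail_left [268. 299.] 0.7 [0.497 0.116 0.006]
side rail_right [250. 352.] 0.92 [0.617 0.136 0.006]
side socket [265. 401.] 0.91 [0.703 0.071 0.   ]
side socket [211. 310.] 0.71 [0.566 0.286 0.   ]
side small_box [231. 386.] 0.86 [0.709 0.174 0.   ]
side spray_can [208. 309.] 0.76 [0.567 0.293 0.   ]
0.8 [0.23696229 0.5238986  0.2389886 ] [[-9.11140219e-01  4.12096470e-01  3.48235957e-05]
 [ 4.12096471e-01  9.11140215e-01  8.78974527e-05]
 [ 4.49305146e-06  9.44375852e-05 -9.99999996e-01]]
```

View pics/top1.png

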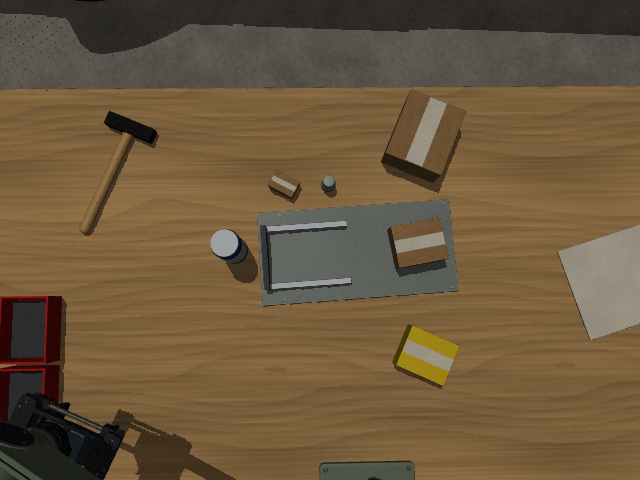

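View pics/side1.png

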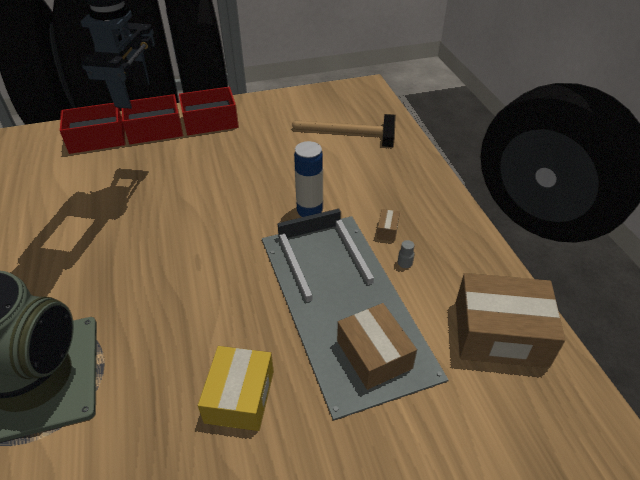

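Candidates for the carton (top view row, col): yellow at (354,423), which is excluded. Large brown at (143,419), off the plate. Smaller brown at (246,414) on the apron, which is the one to push. I'll check it in a close crop.

```bash
cat >> h.py <<'E'
def crop(p,n,r0,r1,c0,c1,f):
    cv2.imwrite(f'pics/{n}.png',cv2.resize(np.ascontiguousarray(p['pixels'][r0:r1,c0:c1,::-1]),None,fx=f,fy=f,interpolation=cv2.INTER_CUBIC))
E
python3 - <<'E'
from h import *
p=snapshot('top'); crop(p,'c1',190,315,252,465,3.7)
a=p['pixels'].astype(int); hsv=cv2.cvtColor(p['pixels'],cv2.COLOR_RGB2HSV)
for r,c in [(260,370),(232,410),(262,430),(225,310),(300,400),(320,300),(245,420),(268,400)]: print(r,c,a[r,c],hsv[r,c])
K=np.array(p['intrinsics']);R,_=cv2.Rodrigues(np.array(p['rvec'],float));print(-R.T@np.array(p['tvec']).ravel(),K[0,0])
np.save('top.npy',p['pixels'])
E
```

```text
260 370 [92 96 91] [54 13 96]
232 410 [108  81  51] [ 16 135 108]
262 430 [35 26 12] [ 18 168  35]
225 310 [155 156 158] [110   5 158]
300 400 [127  99  61] [ 17 133 127]
320 300 [119  92  57] [ 17 133 119]
245 420 [150 144 128] [ 22  37 150]
268 400 [43 38 32] [16 65 43]
[0.44775404 0.12519999 1.30724176] 578.6469387412333
```

View pics/c1.png

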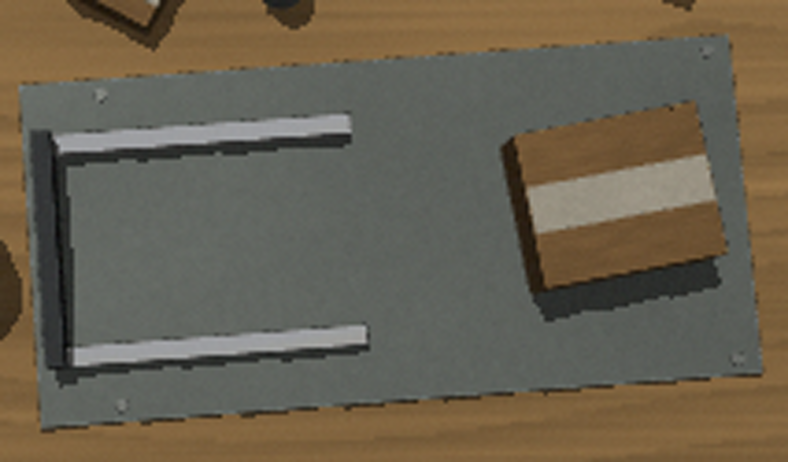

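The crop confirms the smaller brown carton with the pale tape. In it, the plate corners are (21,86), (729,37), (763,374), (42,429) and the carton's top-face corners are (514,138), (694,102), (727,252), (543,290).

```bash
cat >> h.py <<'E'
from scipy.optimize import least_squares
def fitrect(p,rcs,z,box):
    """rcs in order of box corners (local x,y)"""
    W=np.array([ray(p,rc,z)[:2] for rc in rcs]);box=np.array(box)
    Mx,My=W.mean(0),box.mean(0)
    A=W-Mx;B=box-My
    th=np.arctan2((B[:,0]*A[:,1]-B[:,1]*A[:,0]).sum(),(B*A).sum())
    R=np.array([[np.cos(th),-np.sin(th)],[np.sin(th),np.cos(th)]])
    o=Mx-R@My
    return o,th,np.linalg.norm(W-(box@R.T+o),axis=1),W
E
python3 - <<'E'
from h import *
p=snapshot('top')
f=lambda L:[(190+(y+.5)/3.7-.5,252+(x+.5)/3.7-.5) for x,y in L]
# lane: +x image left, +y = left of that = image down
o,th,e,W=fitrect(p,f([(21,86),(729,37),(763,374),(42,429)]),.006,[(.2,-.105),(-.24,-.105),(-.24,.105),(.2,.105)])
print('lane',o,th,e)
oc,tc,e,_=fitrect(p,f([(514,138),(694,102),(727,252),(543,290)]),.066,[(.055,-.046),(-.055,-.046),(-.055,.046),(.055,.046)])
print('carton',oc,tc,e)
R=np.array([[np.cos(th),-np.sin(th)],[np.sin(th),np.cos(th)]])
print('in lane',R.T@(oc-o),tc-th)
# gray mask check
hsv=cv2.cvtColor(p['pixels'],cv2.COLOR_RGB2HSV);m=np.zeros((480,640),np.uint8)
m[195:312,252:465]=((hsv[195:312,252:465,1]<40)).astype(np.uint8)
m=cv2.morphologyEx(m,cv2.MORPH_OPEN,np.ones((3,3)))
n,l,s,_=cv2.connectedComponentsWithStats(m);k=1+s[1:,4].argmax()
pts=cv2.findContours((l==k).astype(np.uint8),0,2)[0][0]
b=cv2.boxPoints(cv2.minAreaRect(pts));print(b)
b=sorted(b.tolist());tl,bl=sorted(b[:2],key=lambda v:v[1]);tr,br=sorted(b[2:],key=lambda v:v[1])
o2,th2,e2,_=fitrect(p,[v[::-1] for v in(tl,tr,br,bl)],.006,[(.2,-.105),(-.24,-.105),(-.24,.105),(.2,.105)])
print('lane2',o2,th2,e2)
for v in [(.2,-.105),(0,.058),(0,-.058),(.18,.058),(.18,-.058)]:
    w=o+R@np.array(v); print(v,(proj(p,[*w,.024])[0]-[190,252])[::-1]*3.7)
E
```

```text
lane [0.56132164 0.02924172] 1.63224593370406 [0.00087451 0.00089515 0.00102394 0.00048521]
carton [ 0.5761422  -0.12014913] 1.7523116149227347 [0.00161491 0.00049627 0.00136657 0.00081825]
in lane [-0.15001902 -0.00561835] 0.12006568121867467
[[256.00824 212.90843]
 [450.3474  198.1858 ]
 [457.3355  290.42914]
 [262.99634 305.15173]]
lane2 [0.56251728 0.02925262] 1.6337521918551534 [0.00230244 0.00381794 0.00198177 0.00039906]
(0.2, -0.105) [15.76463811 79.59393356]
(0, 0.058) [366.44665774 324.38911112]
(0, -0.058) [351.02250155 133.01930309]
(0.18, 0.058) [ 66.22351452 346.55535373]
(0.18, -0.058) [ 53.78389955 154.13665879]
```

Call:
move_arm(
  rows="0.46 -0.98 0 0 0 -0.41;0.46 -0.98 0 0 0 -0.41;0.46 -0.98 0 0 0 -0.41;0.46 -0.98 0 0 0 -0.41;0.46 -0.98 0 0 0 -0.41;0.46 -0.98 0 0 0 -0.41;0.46 -0.98 0 0 0 -0.41;0.46 -0.98 0 0 0 -0.41;0.46 -0.98 0 0 0 -0.41;0.46 -0.98 0 0 0 -0.41;0.46 -0.98 0 0 0 -0.41;0.46 -0.98 0 0 0 -0.41",
  jaw=0.55,
)

```text
t: 1.9
ee_pos: [0.3477, 0.2877, 0.2391]
eef_rot: [[-0.718, 0.696, 0.0], [0.696, 0.718, 0.0], [-0.0, 0.0, -1.0]]
wrist_force: [0.8, 1.5, 0.1]
gripper_width: 0.551
```

Call:
move_arm(
  rows="0.46 -0.98 0 0 0 -0.41;0.46 -0.98 0 0 0 -0.41;0.46 -0.98 0 0 0 -0.41;0.46 -0.98 0 0 0 -0.41;0.46 -0.98 0 0 0 -0.41;0.46 -0.98 0 0 0 -0.41;0.46 -0.98 0 0 0 -0.41;0.46 -0.98 0 0 0 -0.41;0.46 -0.98 0 0 0 -0.41;0.46 -0.98 0 0 0 -0.41;0.46 -0.98 0 0 0 -0.41;0.46 -0.98 0 0 0 -0.41",
)

```text
t: 2.9
ee_pos: [0.4582, 0.0525, 0.2392]
eef_rot: [[-0.442, 0.897, 0.001], [0.897, 0.442, 0.0], [-0.0, 0.001, -1.0]]
wrist_force: [-0.6, 0.7, 0.3]
gripper_width: 0.549
```

Call:
move_arm(
  rows="0.46 -0.98 0 0 0 -0.41;0.46 -0.98 0 0 0 -0.41;0.46 -0.98 0 0 0 -0.41;0.46 -0.98 0 0 0 -0.41;0.46 -0.98 0 0 0 -0.41;0.46 -0.98 0 0 0 -0.41;0.46 -0.98 0 0 0 -0.41;0.46 -0.98 0 0 0 -0.41;0.46 -0.98 0 0 0 -0.41;0.46 -0.98 0 0 0 -0.41;0.46 -0.98 0 0 0 -0.41;0.46 -0.98 0 0 0 -0.41",
)

```text
t: 3.9
ee_pos: [0.5685, -0.1827, 0.239]
eef_rot: [[-0.114, 0.994, 0.0], [0.994, 0.114, 0.0], [0.0, 0.0, -1.0]]
wrist_force: [-0.2, -0.3, -0.1]
gripper_width: 0.547
```

Call:
move_arm(
  rows="0.29 -0.7 0 0 0 -0.26;0.29 -0.7 0 0 0 -0.26;0.29 -0.7 0 0 0 -0.26;0 0 -0.9 0 0 0;0 0 -0.9 0 0 0;0 0 -0.9 0 0 0;0 0 -0.9 0 0 0;0 0 0 0 0 0",
)

```text
t: 4.57
ee_pos: [0.5834, -0.2228, 0.1631]
eef_rot: [[-0.061, 0.998, -0.007], [0.998, 0.061, 0.003], [0.003, -0.007, -1.0]]
wrist_force: [-1.3, -0.3, 0.1]
gripper_width: 0.549
```

```bash
python3 - <<'E'
from h import *
o=get_obs();print(o['ee_pos'])
a=snapshot('top')['pixels'][150:390,250:570];b=snapshot('wrist')['pixels'];
b=cv2.resize(b,(320,240))
cv2.imwrite('pics/v4.png',cv2.resize(np.hstack([a,b])[:,:,::-1],None,fx=1.25,fy=1.25))
E
```

```text
[ 0.58342611 -0.22276406  0.16314364]
```

View pics/v4.png

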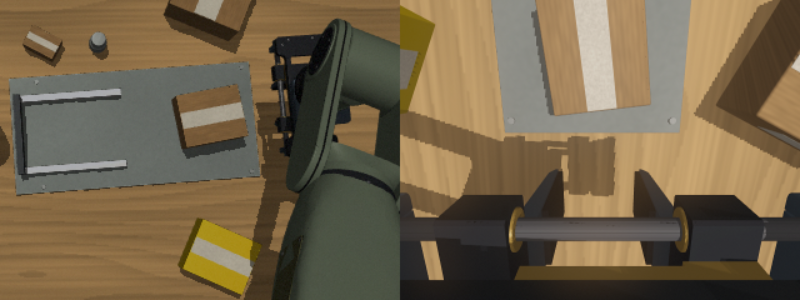

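Call:
move_arm(
  rows="0.1 0 -0.9 0 0 0;0 0 -0.9 0 0 0;0 0 -0.9 0 0 0;0 0 -0.9 0 0 0;0 0 -0.9 0 0 0;0 0 -0.9 0 0 0;0 0 0 0 0 0",
)

```text
t: 5.25
ee_pos: [0.5865, -0.2232, 0.0572]
eef_rot: [[-0.061, 0.998, -0.004], [0.998, 0.061, 0.002], [0.002, -0.004, -1.0]]
wrist_force: [-0.6, -0.0, 0.3]
gripper_width: 0.549
```

Call:
move_arm(
  rows="-0.03 0.4 0 0 0 0;-0.03 0.4 0 0 0 0;-0.03 0.4 0 0 0 0;-0.03 0.3 0 0 0 0;-0.03 0.3 0 0 0 0;-0.05 0.3 0 0 0 0;-0.05 0.3 0 0 0 0;-0.05 0.3 0 0 0 0;-0.05 0.3 0 0 0 0;0 0 0 0 0 0",
)

```text
t: 6.08
ee_pos: [0.5811, -0.1626, 0.0594]
eef_rot: [[-0.061, 0.998, 0.002], [0.998, 0.061, 0.001], [0.0, 0.002, -1.0]]
wrist_force: [-0.6, -1.3, 0.3]
gripper_width: 0.549
```

```bash
python3 - <<'E'
from h import *
o=get_obs();print(o['ee_pos'])
p=snapshot('top'); crop(p,'c5',190,315,252,465,3.7)
E
```

```text
[ 0.58112621 -0.16257727  0.05944931]
```

View pics/c5.png

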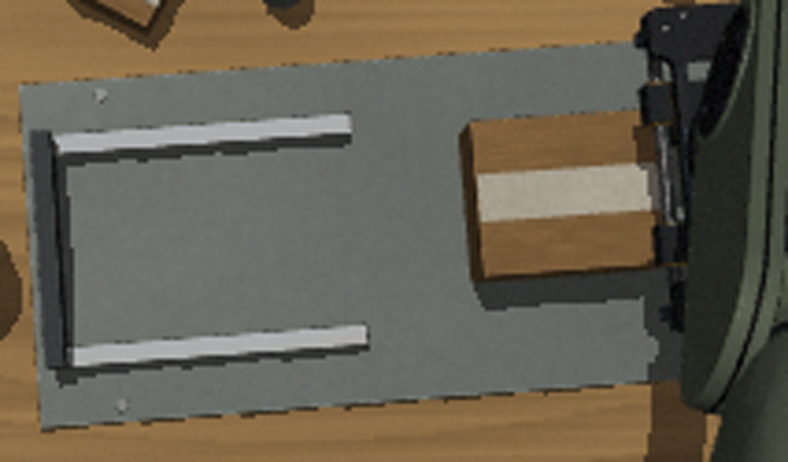

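The carton is now square to the tool, with its front top corners at about (470,123) and (484,279) in the crop. Next I'll compute its lane coordinates.

```bash
cat >> h.py <<'E'
LO=np.array([.56132,.02924]);LT=1.6322
LR=np.array([[np.cos(LT),-np.sin(LT)],[np.sin(LT),np.cos(LT)]])
def tolane(w): return LR.T@(np.array(w)[:2]-LO)
def edge(p,x,y0,y1):pass
def front(p,xmin,xmax,step=.0003):
    """front top edge of carton by brown (saturated) region warped to the z=.066 plane in lane coords"""
    xs=np.arange(-.2,.2,.0005);ys=np.arange(-.1,.1,.0005)
    X,Y=np.meshgrid(xs,ys)
    P=np.c_[(np.c_[X.ravel(),Y.ravel()]@LR.T)+LO,np.full(X.size,.066)]
    rc=proj(p,P).astype(np.float32).reshape(*X.shape,2)
    return cv2.remap(p['pixels'],rc[...,1].copy(),rc[...,0].copy(),cv2.INTER_LINEAR)
E
python3 - <<'E'
from h import *
p=snapshot('top')
f=lambda L:[(190+(y+.5)/3.7-.5,252+(x+.5)/3.7-.5) for x,y in L]
W=[ray(p,rc,.066) for rc in f([(470,123),(484,279),(635,110),(650,267)])]
for w in W: print(np.round(tolane(w)*1000,1))
print('tcp',tolane(get_obs()['ee_pos'])*1000)
im=front(p,0,0); cv2.imwrite('pics/w6.png',im[:,:,::-1])
E
```

```text
[-66.1 -54.4]
[-66.4  37.5]
[-163.8  -55.1]
[-163.8   37.6]
tcp [-192.71287007   -7.20177355]
```

View pics/w6.png

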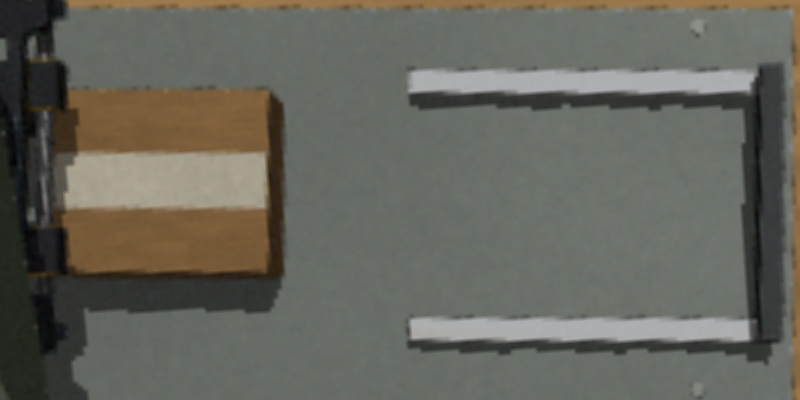

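Call:
move_arm(
  rows="-0.02 0.1 0 0 0 0;-0.075 0.32 0 0 0 0;-0.075 0.32 0 0 0 0;-0.075 0.32 0 0 0 0;-0.075 0.32 0 0 0 0;-0.075 0.32 0 0 0 0;-0.075 0.32 0 0 0 0;-0.075 0.32 0 0 0 0;0 0 0 0 0 0",
)

```text
t: 6.93
ee_pos: [0.5689, -0.1151, 0.0588]
eef_rot: [[-0.062, 0.998, -0.001], [0.998, 0.062, 0.001], [0.001, -0.001, -1.0]]
wrist_force: [0.4, 1.2, -0.4]
gripper_width: 0.551
```

```bash
python3 - <<'E'
from h import *
p=snapshot('top');print('tcp',tolane(get_obs()['ee_pos'])*1000)
im=front(p,0,0); cv2.imwrite('pics/w7.png',im[:,:,::-1])
E
```

```text
tcp [-145.10902119    1.03002605]
```

View pics/w7.png

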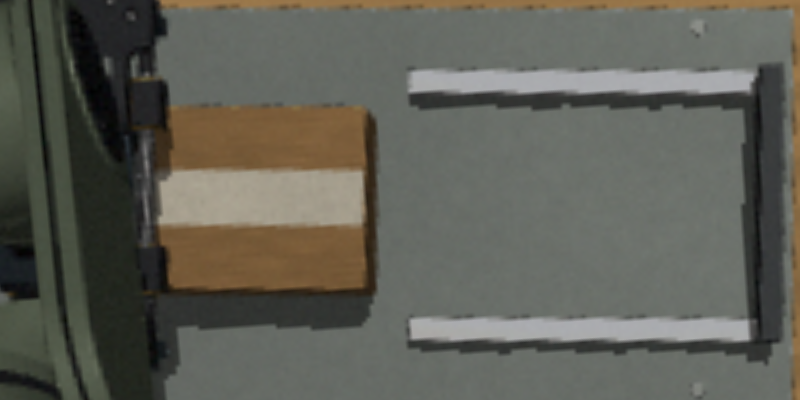

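The carton is centred: edges at rows 107 and 291, so y is about -0.5 mm, with its front at lane x of about -18 mm and yaw about 0. Now I'll push it straight in.

Call:
move_arm(
  rows="-0.015 0.25 0 0 0 0;-0.024 0.4 0 0 0 0;-0.024 0.4 0 0 0 0;-0.025 0.4 0 0 0 0;-0.025 0.4 0 0 0 0;-0.025 0.4 0 0 0 0;-0.025 0.4 0 0 0 0;-0.025 0.4 0 0 0 0;-0.025 0.4 0 0 0 0;-0.025 0.4 0 0 0 0;-0.025 0.4 0 0 0 0;0 0 0 0 0 0",
)

```text
t: 7.98
ee_pos: [0.564, -0.0299, 0.0589]
eef_rot: [[-0.062, 0.998, -0.001], [0.998, 0.062, 0.002], [0.002, -0.001, -1.0]]
wrist_force: [0.7, 0.6, -0.2]
gripper_width: 0.552
```

```bash
python3 - <<'E'
from h import *
p=snapshot('top');print('tcp',tolane(get_obs()['ee_pos'])*1000)
im=front(p,0,0); cv2.imwrite('pics/w8.png',im[:,:,::-1])
E
```

```text
tcp [-59.72776908   0.97341145]
```

View pics/w8.png

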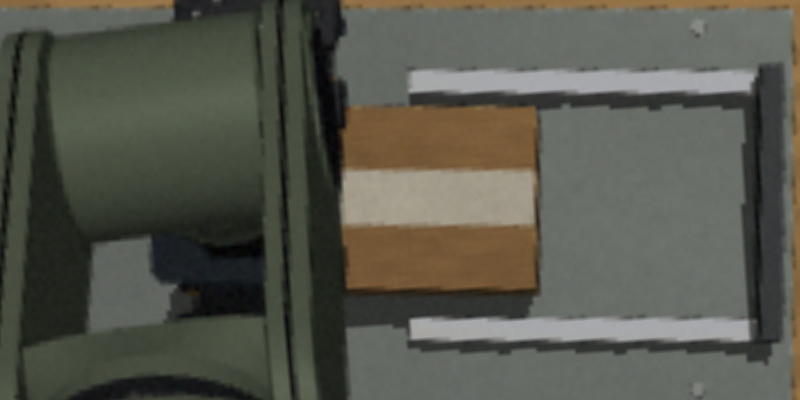

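Call:
move_arm(
  rows="-0.015 0.25 0 0 0 0;-0.025 0.4 0 0 0 0;-0.025 0.4 0 0 0 0;-0.025 0.4 0 0 0 0;-0.025 0.4 0 0 0 0;-0.025 0.4 0 0 0 0;-0.025 0.4 0 0 0 0;-0.025 0.4 0 0 0 0;-0.025 0.4 0 0 0 0;-0.025 0.4 0 0 0 0;-0.025 0.4 0 0 0 0;-0.025 0.4 0 0 0 0",
)

```text
t: 9.03
ee_pos: [0.5584, 0.062, 0.0589]
eef_rot: [[-0.061, 0.998, -0.0], [0.998, 0.061, 0.0], [0.0, -0.0, -1.0]]
wrist_force: [0.8, -2.3, -1.3]
gripper_width: 0.55
```

Call:
move_arm(
  rows="-0.02 0.3 0 0 0 0;-0.015 0.2 0 0 0 0;-0.01 0.15 0 0 0 0;-0.01 0.15 0 0 0 0;-0.01 0.1 0 0 0 0;0 0 0 0 0 0;0 0 0 0 0 0",
)

```text
t: 9.62
ee_pos: [0.5575, 0.0794, 0.0592]
eef_rot: [[-0.061, 0.998, 0.001], [0.998, 0.061, 0.001], [0.001, 0.001, -1.0]]
wrist_force: [0.3, -0.7, 0.5]
gripper_width: 0.553
```

```bash
python3 - <<'E'
from h import *
o=get_obs();print('tcp',tolane(o['ee_pos'])*1000,o['wrist_force'])
p=snapshot('top');im=front(p,0,0); cv2.imwrite('pics/w9.png',im[:,:,::-1])
E
```

```text
tcp [50.33894117  0.7119676 ] [ 0.31859731 -0.72422594  0.4936196 ]
```

View pics/w9.png

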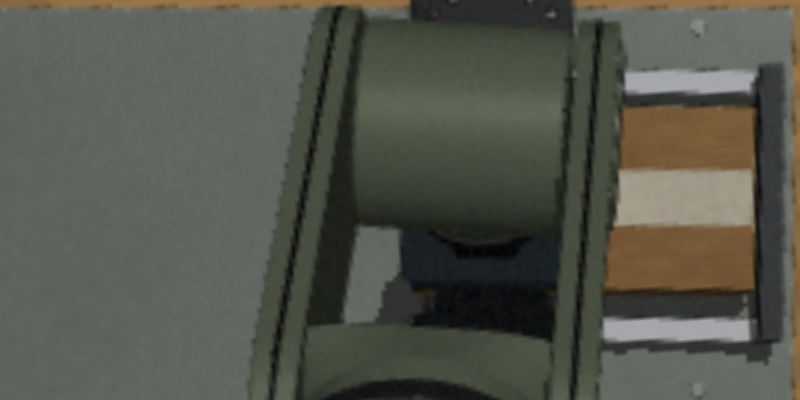

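The front face is at lane x of about 177 mm, nearly home. I'll creep on until contact shows in the force.

Call:
move_arm(
  rows="-0.006 0.1 0 0 0 0;-0.006 0.1 0 0 0 0;0 0 0 0 0 0",
)

```text
t: 9.92
ee_pos: [0.5574, 0.083, 0.0592]
eef_rot: [[-0.061, 0.998, 0.001], [0.998, 0.061, -0.0], [-0.0, 0.001, -1.0]]
wrist_force: [0.6, -2.6, 1.5]
gripper_width: 0.552
```

Call:
move_arm(
  rows="-0.006 0.1 0 0 0 0;0 0 0 0 0 0;0 0 0 0 0 0",
)

```text
t: 10.17
ee_pos: [0.5574, 0.0831, 0.0593]
eef_rot: [[-0.062, 0.998, 0.001], [0.998, 0.062, -0.003], [-0.004, 0.001, -1.0]]
wrist_force: [1.0, -10.3, 1.9]
gripper_width: 0.549
```

The force rose to 10 N with no further advance, so the carton is against the stop. I'll draw back along the lane, lift, and look.

Call:
move_arm(
  rows="0.006 -0.1 0 0 0 0;0.018 -0.3 0 0 0 0;0.03 -0.5 0 0 0 0;0.03 -0.5 0 0 0 0;0.03 -0.5 0 0 0 0;0.03 -0.5 0 0 0 0;0.03 -0.5 0 0 0 0;0 0 0.6 0 0 0;0 0 0.9 0 0 0;0 0 0.9 0 0 0;0 0 0.9 0 0 0;0 0 0.9 0 0 0",
)

```text
t: 11.17
ee_pos: [0.5603, 0.0263, 0.1437]
eef_rot: [[-0.06, 0.998, -0.0], [0.998, 0.06, 0.0], [0.0, -0.0, -1.0]]
wrist_force: [-0.2, 0.2, -0.3]
gripper_width: 0.553
```

Call:
move_arm(
  rows="0.04 -0.8 0.5 0 0 0;0.04 -0.8 0.5 0 0 0;0.04 -0.8 0.5 0 0 0;0.04 -0.8 0 0 0 0;0.04 -0.8 0 0 0 0;0.04 -0.8 0 0 0 0;0 -0.8 0 0 0 0;0 -0.5 0 0 0 0;0 0 0 0 0 0;0 0 0 0 0 0",
)

```text
t: 12.0
ee_pos: [0.565, -0.0953, 0.1729]
eef_rot: [[-0.06, 0.998, -0.0], [0.998, 0.06, 0.001], [0.001, -0.0, -1.0]]
wrist_force: [-0.4, -0.1, 0.6]
gripper_width: 0.551
```

```bash
python3 - <<'E'
from h import *
o=get_obs();print(o['ee_pos'],o['wrist_force'])
p=snapshot('top');im=front(p,0,0)
side=snapshot('side')['pixels']
cv2.imwrite('pics/w10.png',np.vstack([im,np.pad(cv2.resize(side[130:420,180:520],None,fx=.68,fy=.68),((0,3),(0,569),(0,0)))])[:,:,::-1])
for q in ['socket','small_box','spray_can']:
    for r in pinpoint(p,q)[:1]: print(q,np.round(ray(p,r['centre'],0),3))
E
```

```text
[ 0.56503195 -0.09529562  0.17285427] [-0.43233549 -0.12779125  0.61792108]
socket [0.715 0.069 0.   ]
small_box [0.721 0.178 0.   ]
spray_can [0.565 0.294 0.   ]
```

View pics/w10.png

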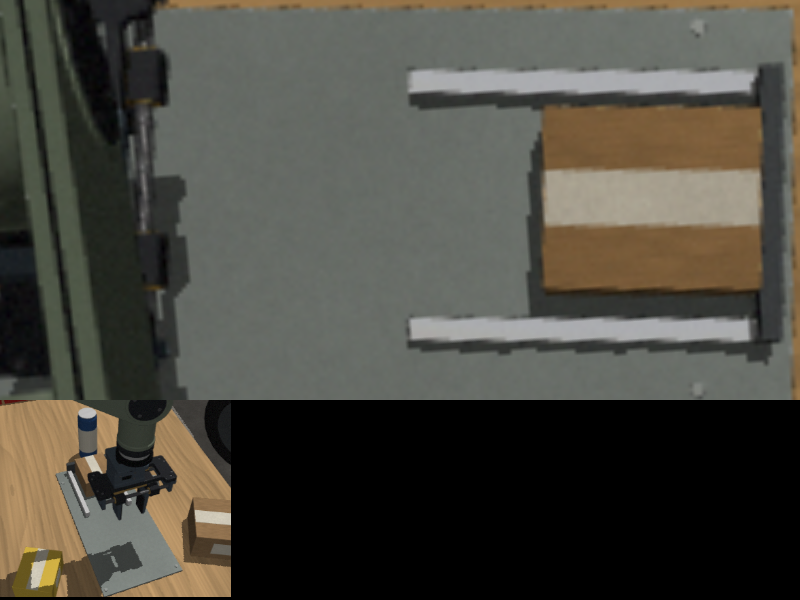

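```bash
python3 -c "
from rig import *
print(job_done())"
```

```text
the job is handed in; nothing more can be done
None
```

The smaller brown carton is pushed fully home against the stop, the gripper is drawn back clear of it, and the job is handed in. It reports no verdict.

I pushed the rear face with two half-open fingers held above rail height. This squared the carton up (0.12 rad askew at the start). I then steered it sideways to the lane's centre line on the apron and pushed it straight in.

- **Position:** the last top view puts the carton's origin at lane x ≈ 125–126 mm and y ≈ −0.5 mm, with yaw ≈ 0. That leaves about 11–12 mm to each rail.
- **Contact with the stop:** the wrist force rose to about 10 N with no further advance, which confirmed contact.
- **Bystanders:** the socket, small box and spray can were found within about 8 mm of where they started. That is network scatter; nothing came near them.
- **Robot:** about 220 mm behind the carton, TCP at z = 0.17 m, with no sign of contact in the wrist force. Clock about 12 s when handed in.

No check failed or disagreed. The side view showed the carton only partly, hidden behind the gripper, so the final pose rests on the top camera and the force reading.

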